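# Clamp the serving board in the slicing station

### The arm

A 7-joint arm with a two-finger parallel gripper is mounted at the origin on the work surface. World frame = base frame: x ahead of the robot, y to its left, z up, the work surface at z = 0. Lengths are in m, angles in rad, forces in N, time in s.
With the tool pointing down it reaches from about 0.425 to 0.825 m from the base axis. Payload 3.6 kg.
Tool frame: the origin (TCP) lies where the fingers leave the gripper's body, on its centre line; the fingertips stand 73 mm ahead of it and the grasp point (between the pads) lies 54 mm ahead of it; z points along the fingers, y is the line along which they close (so a half turn about z gives the same grasp; the last joint's range is limited). The gripper opens to 85 mm and grips with 20 to 120 N. Pads are 22 mm wide; open, the fingers measure 114 mm over their backs; the gripper's body (76 mm by 85 mm) begins 54 mm behind the grasp point. The pads swing forward as they close: fully open they stand 13 mm farther back than shut.
Start: joints at [-1.256, 0.615, -0.013, 1.423, 0.008, 1.103, -0.04], TCP at [0.217, 0.613, 0.304] pointing down, gripper open.
Joint ranges: [-3.12, 3.12], [-0.3, 2.06], [-1.34, 1.32], [0.26, 2.42], [-1.36, 4.5], [0.01, 1.98], [-2.84, 2.84]. Speed limits (rad/s): [2.79, 2.79, 3.14, 3.14, 3.14, 3.14, 3.14].

### API

Orientations are given as a unit quaternion [x, y, z, w].
In Python, from station import arm, snapshot, camera_info, ticket gives the robot as it stands. Calls block until the motion is done:
- arm.movep(position, orientation): joint-space move of the TCP to a pose.
- arm.line_to(position, velocity=0.15, ori=None): straight line of the TCP; ori=None keeps the orientation; velocity is the mean speed in m/s.
- arm.move_j(angles): joint-space move.
- arm.move_gripper(opening, effort=None): opening from 0.0 (shut) to 1.0 (fully open); effort is the grip in N (None keeps the last); returns when the fingers have stopped.
- arm.pause(seconds).
- arm.ik(position, orientation): joint angles nearest the present ones, or None.
- snapshot(name): name is "scene" or "top" or "wrist"; returns the picture (420x560x3 uint8, blue, green, red); there is no depth.
- camera_info(name): a dict with "fx", "fy", "cx", "cy" (pixels), "R" (3x3) and "t" (3): a world point X has camera coordinates R X + t; the wrist camera has in their place "T_tool_cam" (4x4, takes a point from camera to tool coordinates, whose origin is the TCP and whose axes are the flange's). Camera axes: x right, y down, z forward; pixel columns grow to the right and rows downward; lengths in m; the calibration is good to about 2 mm. A picture is of the moment at which its call begins: read the wrist's pose just before it. camera_info takes no time and is no camera call.
A pose or a line that the arm cannot do raises arm.MotionError and nothing moves.
- ticket.finish_job(): hands the job in; it is judged then, once.
Readings, each from a call of its own:
- arm.read_time(): time.
- arm.read_joint_positions(): joint angles.
- arm.read_dq(): joint speeds.
- arm.read_effort(): joint torques, N m.
- arm.read_tool_pos(): TCP position.
- arm.read_eef_rot(): TCP orientation.
- arm.read_ft_force(): force on the tool from outside, world axes, zero at the start.
- arm.read_wrist_torque(): the same for the moment, N m.
- arm.read_opening(): opening from 0.0 (shut) to 1.0 (fully open).
- arm.read_finger_force(): force on a finger pad.
Only numpy, scipy, OpenCV 4.12 (cv2) and the standard library are available. Lean on these libraries where they do the work, as an engineer would, in place of code of your own. Each camera call takes 0.05 s, during which the arm holds its last target. There are 200 camera calls.

### The job

Slide the wooden serving board on the steel station until its far end sits flush against the end rail, then turn the red cam knob clockwise until its brass lobe presses the board snugly against the rubber spring stop, with about 10 to 15 N (the weight of a kilogram or so), and let go so that it stays clamped. Be gentle: never press the board against the rail or with the cam harder than about 30 N, and leave the bowl, oil bottle and pepper mill where they stand.

Things in the scene. Friction and masses are not known exactly. Their poses are not given: they have to be found in the camera images.
- station: Steel plate fixed on the counter, 270 (x) by 250 (y) by 10 mm thick. Origin at counter height under the middle of the clamping bay; z up. Own +x is the direction in which the board is slid, away from the robot. The plate spans x -185 to +85 mm, y -125 to +125 mm. The cam's axis stands at x = 0, y = -80 mm, the spring stop at x = 0 on the +y side, the rail across the +x end.
- rail: Dark steel end rail fixed on the station: 120 mm long (y), 16 mm thick, 28 mm high. Origin at the foot of the middle of its near face, at station x = +65 mm, 10 mm above the counter; axes as the station's.
- rail_face (a point): Point on the middle of the rail's near face (station x = +65 mm, y = 0), 19 mm above the counter; axes as the station's.
- board: Small loose brown wooden serving board, about 0.3 kg, 130 (own x) by 110 (own y) by 18 mm thick; origin at the centre of its underside, own x to its far end, z up. It lies on the plate, underside 10 mm above the counter, at first 105 to 135 mm short of the rail, up to 6 mm off the middle and 0.12 rad askew. In the bay it has 5 to 12 mm of free play, between y = -62.5 and +52.5 mm of the station at the least.
- board_handle (a point): Centre of the dark bar handle standing across the board's near end (board x = -45 mm, 29 mm above its underside): 14 mm wide (x), 52 mm long (y), from 18 to 40 mm above the board's underside. It can be pinched from above across its width. Axes as the board's.
- board_end (a point): Middle of the board's far end face (board x = +65 mm), 9 mm above its underside; axes as the board's.
- cam: Eccentric cam with knob on a fixed vertical axis; origin on the axis at counter height, own x towards the lobe, z up. Brass disc 42 mm in diameter, 13 to 27 mm above the counter, its centre 10.8 to 13.2 mm off the axis along own x (not measured). At the start the lobe points 1.95 to 2.1 rad anticlockwise (from above) of the station's +y; clockwise brings it round to +y, where a limit stops it.
- cam_knob (a point): Centre of the red knob bar, on the cam's axis, 51 mm above the counter. Bar 54 mm long (cam x, white mark on the lobe side) by 12 mm wide, from 38 to 64 mm up; pinch across its width. It turns against a steady 0.2 N m when free and stays where it is left, also under load. A right clamping is reached 0.6 to 1.6 rad clockwise of the start. Axes as the cam's.
- cam_lobe (a point): Tip of the lobe (nominal, 33 mm from the axis, 20 mm up); axes as the cam's. Turned, it first meets the loose board and pushes it along (some 0.1 N m more), then the board meets the pad and the torque climbs: about 0.45 to 0.6 N m in all at 12 N. Torque read at rest may lie up to 0.2 N m lower or, with the knob free, anywhere within 0.2 N m of zero. The rubbing drives the board towards the rail.
- stop_post: Dark steel block of the spring stop, fixed on the station: 40 (x) by 22 (y) by 30 mm; origin at the middle of its underside, at station y = +94 mm, 10 mm above the counter; axes as the station's.
- stop_front (a point): Middle of the stop block's front face at pad height (station y = +83 mm, 20 mm above the counter). A rubber pad 30 mm wide stands out from here towards the cam; its face is at station y = +52.5 to +57.5 mm (set by a screw, not measured). It gives way against a spring: 7 N per mm from the first touch (about 4.7 N per mm of lobe advance, as wood and brass give too), at most 9 mm.
- bowl: White bowl, 100 mm across, 50 mm high; origin at the centre of its underside. Leave alone.
- oil: Green oil bottle, 56 mm across, 170 mm high; origin at the centre of its underside. Leave alone.
- mill: Dark wooden pepper mill, 54 mm across, 130 mm high; origin at the centre of its underside. Leave alone.

How it is judged:
By the outcome, as a careful person would: the job done as asked, in the order asked, and still so for the second after the job is handed in, with the robot touching nothing.
It also fails if it takes over 61 s, if anything falls off the work surface, if the arm or the gripper's body presses on something with over 40 N, if the wrist force passes 120 N, or if a joint passes its speed limit or range.

## Working session

There is one attempt and no reset: what is moved stays moved. The work goes in short steps, each a Python script; the robot and the scene stay as the last script left them, time stands still between calls to the robot, and variables do not carry over. Pictures are saved under pics/ and viewed, at most 10 in all, crops included, and the job is handed in when it is done.

```bash
ls; mkdir -p pics
python3 - <<'E'
from station import arm, snapshot, camera_info, ticket
import cv2,numpy as np
a=snapshot("scene");b=snapshot("top")
cv2.imwrite("pics/s.png",a);cv2.imwrite("pics/t.png",b)
for n in("scene","top","wrist"):
  print(n,camera_info(n))
print(arm.read_time(),arm.read_tool_pos(),arm.read_eef_rot(),arm.read_ft_force())
E
```

```text
pics
scene {'fx': 452.63290568798686, 'fy': 452.63290568798686, 'cx': 275.29497604871193, 'cy': 213.6545867830612, 'R': array([[ 0.21997914,  0.97546778, -0.0084727 ],
       [ 0.67264911, -0.15796905, -0.72290315],
       [-0.70650715,  0.15332446, -0.69089743]]), 't': array([-0.14691507, -0.36540791,  1.50731164])}
top {'fx': 406.9804400580396, 'fy': 406.9804400580396, 'cx': 279.1446098946589, 'cy': 211.8392365651378, 'R': array([[ 0.01006614, -0.99983139, -0.01535788],
       [-0.99519385, -0.00852099, -0.09755308],
       [ 0.09740577,  0.01626605, -0.99511182]]), 't': array([0.01297511, 0.61785216, 0.80567511])}
wrist {'fx': 377.4990868945539, 'fy': 377.4990868945539, 'cx': 283.6825484821365, 'cy': 211.9614945032854, 'T_tool_cam': array([[ 3.61562418e-05, -9.54121872e-01, -2.99418522e-01,
         7.64214377e-02],
       [ 9.99999582e-01, -2.38914698e-04,  8.82076247e-04,
         1.24567816e-03],
       [-9.13143726e-04, -2.99418429e-01,  9.54121465e-01,
        -7.01159034e-02],
       [ 0.00000000e+00,  0.00000000e+00,  0.00000000e+00,
         1.00000000e+00]])}
0.1 [0.21706525 0.61214313 0.3028643 ] [ 1.69536900e-01  9.85523161e-01 -1.14226785e-03 -1.83751372e-04] [-0.35574644 -0.68204778 -0.5034977 ]
```

View pics/t.png

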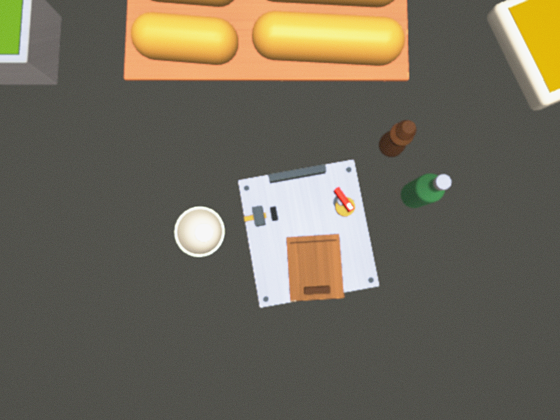

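View pics/s.png

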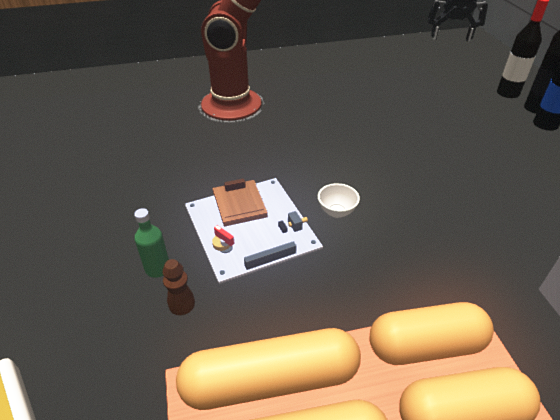

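The top view shows the plate with corners at about (240,180), (354,161), (378,287) and (260,306). The board is near (316,268) with its handle at (317,290), the knob is at (344,200), the stop at (259,216) and the rail at (298,173). The bowl at (200,231) and the bottle and mill on the right are clear of the plate.

```bash
cat > h.py <<'E'
from station import arm, snapshot, camera_info, ticket
import cv2,numpy as np
from scipy.spatial.transform import Rotation as Ro
def cam(name):
    c=camera_info(name)
    if name=="wrist":
        T=c["T_tool_cam"];R=Ro.from_quat(arm.read_eef_rot()).as_matrix();p=np.array(arm.read_tool_pos())
        return c,R@T[:3,:3],R@T[:3,3]+p
    return c,c["R"].T,-c["R"].T@c["t"]
def cast(C,px,z):
    c,R,o=C; px=np.atleast_2d(np.asarray(px,float))
    d=np.c_[(px[:,0]-c["cx"])/c["fx"],(px[:,1]-c["cy"])/c["fy"],np.ones(len(px))]@R.T
    return o+d*((z-o[2])/d[:,2])[:,None]
def proj(C,X):
    c,R,o=C; v=(np.atleast_2d(X)-o)@R
    return v[:,:2]/v[:,2:]*c["fx"]+[c["cx"],c["cy"]]
def big(m,k=3):
    m=cv2.morphologyEx(m.astype(np.uint8)*255,cv2.MORPH_OPEN,np.ones((k,k),np.uint8))
    cs,_=cv2.findContours(m,cv2.RETR_EXTERNAL,cv2.CHAIN_APPROX_NONE)
    return max(cs,key=cv2.contourArea)[:,0,:]
def rect(C,cnt,z):   # centre, sides, angle (world) of a contour on plane z
    P=cast(C,cnt,z)[:,:2]*1000
    c,s,a=cv2.minAreaRect(P.astype(np.float32))
    return np.round(c,1),np.round(s,1),(a+45)%90-45
def down(yaw):  # tool pointing down, tool x axis at angle yaw in world
    q=Ro.from_euler('z',yaw)*Ro.from_euler('x',np.pi)
    return q.as_quat()
E
python3 - <<'E'
from h import *
C=cam("top");im=cv2.imread("pics/t.png");hsv=cv2.cvtColor(im,cv2.COLOR_BGR2HSV)
H,S,V=cv2.split(hsv)
roi=np.zeros(H.shape,bool);roi[155:312,230:385]=1
pl=(V>60)&roi
print("plate",rect(C,big(pl),.01))
br=roi&(H<18)&(S>110)&(V>70)&(V<200); br[:225]=0
print("board",rect(C,big(br),.028))
red=roi&((H<8)|(H>172))&(S>180)&(V>120);red[220:]=0
print("red",rect(C,big(red,1),.064))
print("handle",cast(C,[[317,290]],.05))
for n,y in(("tool x",0),):print(Ro.from_quat(arm.read_eef_rot()).as_matrix())
E
```

```text
plate (array([578.3, -39.6]), array([327.2, 327.9]), 0.364774614572525)
board (array([504.4, -49.4]), array([129. ,  93.9]), 0.441491961479187)
red (array([ 638.8, -104.3]), array([47. ,  4.1]), 34.67511749267578)
handle [[ 0.4620474  -0.05756267  0.05      ]]
[[-9.42514411e-01  3.34164664e-01 -7.49495568e-04]
 [ 3.34165503e-01  9.42511869e-01 -2.18915758e-03]
 [-2.51306369e-05 -2.31376813e-03 -9.99997323e-01]]
```

Run:
```python
from h import *
arm.movep([0.53,-0.04,0.29],down(np.pi+0.16))
C=cam("wrist");im=snapshot("wrist");cv2.imwrite("pics/w.png",im)
import pickle;pickle.dump(C,open("w.pkl","wb"))
print(arm.read_time(),arm.read_joint_positions(),arm.read_tool_pos())
```

```text
2.7167 [-0.05077712  0.44783158  0.12170737  1.78864034 -0.06734664  0.9090688
  1.83307892] [ 0.53019153 -0.03892305  0.28998165]
```

View pics/w.png

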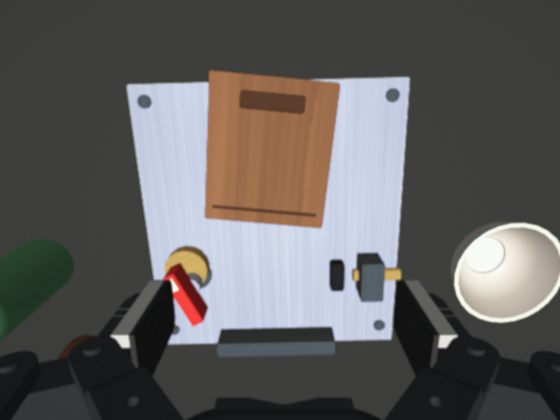

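The wrist view (down = station +x, right = +y) shows the board corners at about (209,71), (339,83), (323,227) and (205,217), and the handle top near (272,102). The near plate corners are at (127,85) and (409,77), the rail foot at row 328 across columns 219–333, the knob at (186,295) with its white mark at (172,286), and the stop block at (370,277).

```bash
cat > meas.py <<'E'
from h import *
def angdeg(v):return np.degrees(np.arctan2(v[1],v[0]))
def quad(cnt):
    h=cv2.convexHull(cnt.astype(np.int32))
    for e in np.linspace(2,20,40):
        q=cv2.approxPolyDP(h,e,True)
        if len(q)<=4: return q[:,0,:]
def analyze(C,im):
    H,S,V=cv2.split(cv2.cvtColor(im,cv2.COLOR_BGR2HSV)); r={}
    br=(H<20)&(S>90)&(V>60)&(V<200); br[260:]=0;br[:,:190]=0;br[:,360:]=0
    r["board"]=rect(C,big(cv2.morphologyEx(br.astype(np.uint8),cv2.MORPH_CLOSE,np.ones((9,9)))),.028)
    hd=(H<20)&(V<100)&(S>90);hd[130:]=0;hd[:,:220]=0;hd[:,320:]=0
    try:r["handle"]=rect(C,big(hd),.05)
    except Exception as e:print(e)
    red=((H<6)|(H>174))&(S>180)&(V>100)
    r["red"]=rect(C,big(red),.064)
    ba=(H>15)&(H<30)&(S>90)&(V>80);ba[:,:150]=0;ba[300:]=0;ba[:,230:]=0
    (u,v),rad=cv2.minEnclosingCircle(big(ba)); r["brass"]=(cast(C,[[u,v]],.027)*1000,rad)
    pl=(V>140)&(S<60);pl[:,:120]=0;pl[:,420:]=0
    cnt=big(pl)
    e=cnt[(cnt[:,1]<105)&((cnt[:,0]<200)&(cnt[:,0]>135)|(cnt[:,0]>350)&(cnt[:,0]<402))]
    P=cast(C,e,.01)[:,:2]*1000
    vx,vy,x0,y0=cv2.fitLine(P.astype(np.float32),cv2.DIST_HUBER,0,.01,.01).ravel()
    r["near edge"]=(angdeg([vx,vy]),x0,y0)
    for n,s in(("right",(cnt[:,0]>380)&(cnt[:,1]>110)&(cnt[:,1]<215)),("left",(cnt[:,0]<160)&(cnt[:,1]>100)&(cnt[:,1]<230))):
        P=cast(C,cnt[s],.01)[:,:2]*1000
        if len(P)<10: continue
        r[n]=np.append(angdeg(cv2.fitLine(P.astype(np.float32),cv2.DIST_HUBER,0,.01,.01).ravel()),cv2.fitLine(P.astype(np.float32),cv2.DIST_HUBER,0,.01,.01).ravel())
    return r
E
python3 - <<'E'
from meas import *
import pickle
C=pickle.load(open("w.pkl","rb"));im=cv2.imread("pics/w.png")
for k,v in analyze(C,im).items():print(k,v)
rail=[[219,328],[333,328]];P=cast(C,rail,.010)*1000;print("rail foot",P,angdeg(P[1]-P[0]))
print("stop top-front",cast(C,[[357,257],[359,299]],.04)*1000)
print("white mark",cast(C,[[172,287]],.064)*1000,"knob end",cast(C,[[199,320]],.064)*1000)
E
```

```text
board (array([506.6, -55.3]), array([128.6, 108.8]), 4.100382328033447)
handle (array([462.8, -57.9]), array([12.9, 50.3]), 4.159110069274902)
red (array([ 638.3, -110.3]), array([57.7, 15.5]), 29.601945877075195)
brass (array([[ 629.41943901, -116.46549642,   27.        ]]), 21.247753143310547)
near edge (np.float32(-79.264465), np.float32(446.7654), np.float32(-64.58384))
right [1.0756439e+01 9.8242944e-01 1.8663445e-01 4.9867343e+02 7.0724228e+01]
left [ 1.0698128e+01  9.8261887e-01  1.8563452e-01  5.4133289e+02
 -1.7398344e+02]
rail foot [[704.11968809 -79.52894134  10.        ]
 [684.45862911  41.55951962  10.        ]] 99.2225949598315
stop top-front [[586.62189715  40.38063161  40.        ]
 [629.18018815  51.86204126  40.        ]]
white mark [[ 630.81505551 -120.25551797   64.        ]] knob end [[660.27068796 -93.743583    64.        ]]
```

```bash
cat >> h.py <<'E'
SY=np.radians(10.72);U=np.array([np.cos(SY),np.sin(SY)]);N=np.array([-U[1],U[0]])
O=U*.6113+N*-.14745
def st(x,y,z):return np.append(O+U*x+N*y,z)
def inst(p):p=np.array(p)[:2]-O;return np.array([p@U,p@N])
def ft():
    f=np.mean([arm.read_ft_force() for _ in range(3)],0);return np.round([f[:2]@U,f[:2]@N,f[2]],1)
E
python3 - <<'E'
from h import *
by=np.radians(4.13);q=down(by+np.pi/2)
hp=[.4625,-.0582]
arm.movep([*hp,.17],q)
arm.move_gripper(.5)
C=cam("wrist");im=snapshot("wrist");cv2.imwrite("pics/w2.png",im)
print(arm.read_joint_positions(),arm.read_time())
arm.line_to([*hp,.105],.1)
f0=ft();print(f0)
arm.move_gripper(0,30)
print(arm.read_opening(),arm.read_finger_force(),ft(),arm.read_tool_pos(),arm.read_time())
E
```

```text
[-0.23202104  0.57999685  0.45782459  2.0974729  -0.47093204  0.56334979
  0.63752583] 4.3583
[ 0.  -0.1 -0.1]
0.1530500509991547 30.45491337776184 [-1.1 -0.1  4.6] [ 0.46279246 -0.05824512  0.10562535] 5.525
```

Run:
```python
from h import *
q=down(SY+np.pi/2)
z=.106
x0,y0=inst(arm.read_tool_pos());print(x0,y0)
arm.line_to(st(x0+.034,-.005,z),.05,q);print(ft(),inst(arm.read_tool_pos()))
for x in np.arange(x0+.044,-.045-.008,.008):
    arm.line_to(st(x,-.005,z),.06);f=ft();print(np.round(x,4),f)
    if abs(f[1])>8 or f[0]<-12:break
print(arm.read_time(),inst(arm.read_tool_pos()))
C=cam("wrist");cv2.imwrite("pics/w3.png",snapshot("wrist"));cv2.imwrite("pics/t3.png",snapshot("top"))
import pickle;pickle.dump(C,open("w3.pkl","wb"))
cv2.imwrite("pics/m3.png",np.hstack([cv2.resize(cv2.imread("pics/w3.png"),(400,300)),cv2.resize(cv2.imread("pics/t3.png")[130:330,190:457],(400,300))]))
```

```text
-0.16741837840781584 0.004137539228491209
[ 0.9  0.7 -2.9] [-0.13316109 -0.00477982]
-0.1234 [ 0.4 -0.2 -3.3]
-0.1154 [-0.6 -0.3 -2.8]
-0.1074 [ 0.3  0.7 -3.6]
-0.0994 [ 1.3  0.3 -4.2]
-0.0914 [ 0.4  0.2 -3.8]
-0.0834 [-0.5 -0.6 -3.2]
-0.0754 [-0.2  0.5 -3.1]
-0.0674 [ 0.1  0.4 -2.6]
-0.0594 [-0.1 -0.3 -3.5]
8.9667 [-0.05893079 -0.00488536]
```

View pics/m3.png

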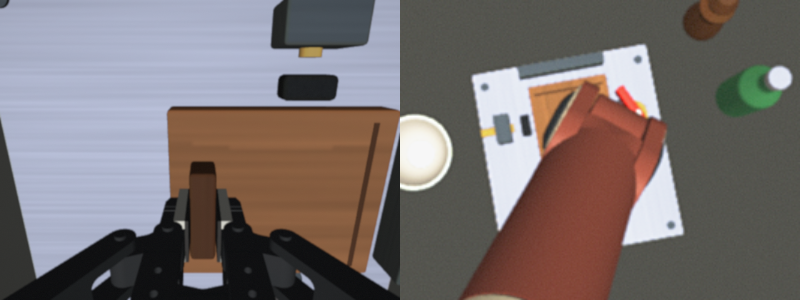

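The board follows the grip and is aligned. In the wrist view its edge is clear of the pad, and in the top view the far end is just short of the rail. I'll lower slightly so it rests on the plate, then creep to contact.

Run:
```python
from h import *
x=-.0594
arm.line_to(st(x,-.005,.1053),.03);b=ft();print(b)
z=.1053
while x<-.035:
    x+=.001 if x<-.050 else .0005
    arm.line_to(st(x,-.005,z),.02);arm.pause(.03);f=ft()-b
    if x>-.05: print(round(x,4),f,np.round(inst(arm.read_tool_pos())*1e3,2))
    if f[0]<-6:break
print(arm.read_time(),arm.read_wrist_torque(),arm.read_eef_rot(),q if 0 else down(SY+np.pi/2))
```

```text
[-1.6  1.2  0.5]
-0.0494 [-3.4 -0.3  5.7] [-51.13  -5.79]
-0.0489 [-4.5 -0.8  5.8] [-51.07  -5.75]
-0.0484 [-3.  -1.6  5. ] [-50.28  -5.81]
-0.0479 [-4.6 -1.1  5.2] [-49.81  -5.82]
-0.0474 [-4.  -1.1  6. ] [-49.31  -5.83]
-0.0469 [-4.6 -0.6  5.7] [-48.79  -5.87]
-0.0464 [-5.   0.   5.1] [-48.27  -5.89]
-0.0459 [-4.2 -1.4  5.5] [-47.74  -5.88]
-0.0454 [-5.  -1.7  5.8] [-47.26  -5.92]
-0.0449 [-4.9 -1.8  6. ] [-46.75  -5.89]
-0.0444 [-4.  -0.9  5.3] [-46.25  -5.94]
-0.0439 [-4.5 -1.3  5.2] [-45.73  -5.94]
-0.0434 [-4.  -1.   5.9] [-45.31  -5.95]
-0.0429 [-5.5 -1.6  6.7] [-45.24  -5.97]
-0.0424 [-5.5 -1.3  7.5] [-45.15  -6.02]
-0.0419 [-6.7 -1.6  8. ] [-45.1   -5.99]
16.4 [-0.26402069  1.59042448  0.00265407] [ 0.63867016  0.76947402 -0.00221506 -0.00229294] [6.37961754e-01 7.70068049e-01 4.71530686e-17 3.90638910e-17]
```

Run:
```python
from h import *
import pickle
arm.line_to(st(-.0409,-.005,.1053),.02);print(ft())
arm.move_gripper(.45)
p=np.array(arm.read_tool_pos());print(ft(),inst(p))
arm.line_to([p[0],p[1],.20],.2)
yaw=np.radians(216)
k=st(0,-.08,.19)
arm.movep(k,down(yaw))
arm.pause(.1)
C=cam("wrist");cv2.imwrite("pics/w4.png",snapshot("wrist"));pickle.dump(C,open("w4.pkl","wb"))
print(arm.read_time(),arm.read_joint_positions(),arm.read_tool_pos()-k)
```

```text
[-10.1   1.    8.9]
[ 0.1 -0.4 -0.5] [-0.04009048 -0.0048597 ]
19.2583 [ 0.19678199  0.7357369  -0.10860227  1.54005661  0.095054    0.87158837
  2.25423844] [-0.00011918  0.00053313 -0.00026385]
```

View pics/w4.png

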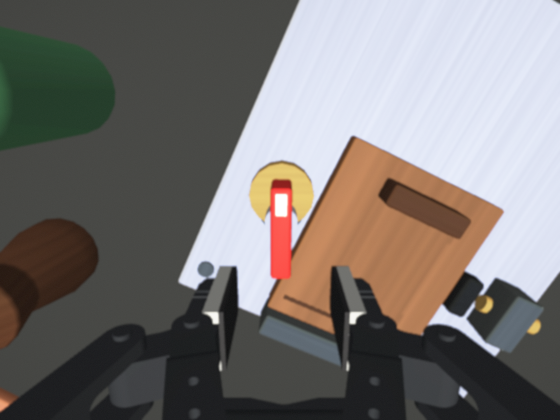

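The knob bar stands almost vertical in the image, from (282,180) to (281,277), so the yaw is right. The board's far end meets the rail around (270,310), and there is a gap to the pad at (462,295). I'll measure both.

Run:
```python
from h import *
import pickle
C=pickle.load(open("w4.pkl","rb"));im=cv2.imread("pics/w4.png")
H,S,V=cv2.split(cv2.cvtColor(im,cv2.COLOR_BGR2HSV))
red=((H<6)|(H>174))&(S>150)&(V>200);red[:150]=0
c=big(red|((V>225)&(S<40)&(np.indices(H.shape)[1]>268)&(np.indices(H.shape)[1]<296)&(np.indices(H.shape)[0]>185)&(np.indices(H.shape)[0]<225)));print(c.min(0),c.max(0))
r=rect(C,c,.064);print(r, (np.array(r[0])/1000-st(0,-.08,0)[:2])@np.c_[U,N]*1000)
for n,l in(("board y-edge",[[354,138],[269,306]]),("near edge",[[354,138],[501,210]]),("far",[[269,306],[327,330]])):
    P=cast(C,l,.028)[:,:2];print(n,np.degrees(np.arctan2(*(P[1]-P[0])[::-1]))-10.72,[np.round(inst(p)*1000,1) for p in P])
P=cast(C,[[272,308],[340,337]],.038);print("rail top near edge",[np.round(inst(p)*1000,1) for p in P])
P=cast(C,[[181,282],[300,0]],.01);print("plate corner/edge",[np.round(inst(p)*1000,1) for p in P])
```

```text
[271 188] [291 278]
(array([ 642.6, -110.3]), array([53.2, 10.9]), 35.51145553588867) [-0.43156119 -0.4548057 ]
board y-edge 0.7536459782881568 [array([-63.5, -61.3]), array([ 63.8, -59.6])]
near edge 90.08354491734815 [array([-63.5, -61.3]), array([-63.7,  46. ])]
far 89.9505441967369 [array([ 63.8, -59.6]), array([ 63.8, -14.1])]
rail top near edge [array([ 58.6, -59.4]), array([59.3, -7.6])]
plate corner/edge [array([  83.4, -122.6]), array([-120.2, -124.6])]
```

```bash
cat > turn.py <<'E'
from h import *
def yaw():
    R=Ro.from_quat(arm.read_eef_rot()).as_matrix();return np.arctan2(R[1,0],R[0,0])
def theta():return (yaw()-SY-np.pi/2+np.pi)%(2*np.pi)-np.pi
def tz(n=3):return np.mean([arm.read_wrist_torque()[2] for _ in range(n)])
def turn(j,steps,step,tmax,t0):
    for i in range(steps):
        j[6]-=step;arm.move_j(list(j));arm.pause(.04)
        t=tz()-t0;print("%.3f th %.3f Tz %.3f F %s t %.2f"%(j[6],theta(),t,ft(),arm.read_time()))
        if abs(t)>tmax:break
    return j
E
python3 - <<'E'
from turn import *
k=[.6428,-.1101]
q=down(np.radians(215.5))
arm.movep([*k,.17],q);t0=tz()
arm.line_to([*k,.114],.1)
print("free",ft(),t0)
arm.move_gripper(0,60)
j=np.array(arm.read_joint_positions(),float)
print(arm.read_opening(),ft(),tz()-t0,theta(),arm.read_tool_pos(),arm.read_time())
j=turn(j,8,.08,.42,t0)
np.savez("j.npz",j=j,t0=t0)
E
```

```text
free [ 1.5 -0.2 -0.9] -0.04771394346654975
0.1227371518208866 [-0.  -0.3  3.6] 0.034742490240771036 2.0027989737418608 [ 0.64360547 -0.11052047  0.11512728] 20.5667
2.156 th 1.923 Tz -0.169 F [ 0.4 -1.3  0.1] t 20.86
2.076 th 1.844 Tz -0.132 F [ 1.3 -1.7  0.8] t 21.15
1.996 th 1.765 Tz -0.137 F [ 0.2 -1.8  0.1] t 21.44
1.916 th 1.685 Tz -0.126 F [ 0.9 -1.6 -0.4] t 21.73
1.836 th 1.605 Tz -0.086 F [ 1.2 -3.7 -0.8] t 22.02
1.756 th 1.524 Tz -0.117 F [ 2.1 -4.  -0.1] t 22.32
1.676 th 1.444 Tz -0.093 F [ 2.4 -4.7 -0.8] t 22.61
1.596 th 1.364 Tz -0.071 F [ 1.7 -4.8 -0.5] t 22.90
```

Run:
```python
from turn import *
d=np.load("j.npz");j=d["j"];t0=float(d["t0"])
print(tz(6)-t0,arm.read_effort()[6])
for i in range(8):
    j[6]-=.04;arm.move_j(list(j));ta=arm.read_wrist_torque()[2]-t0;e=arm.read_effort()[6];arm.pause(.04)
    t=tz()-t0;print("th %.3f Tz0 %.3f Tz %.3f e7 %.3f F %s t %.2f"%(theta(),ta,t,e,ft(),arm.read_time()))
    if t>.2:break
np.savez("j.npz",j=j,t0=t0)
```

```text
-0.07083430489533403 0.15635588206350803
th 1.325 Tz0 0.043 Tz 0.088 e7 -0.043 F [ 1.4 -4.7 -0.5] t 23.19
th 1.285 Tz0 0.110 Tz 0.073 e7 -0.056 F [ 1.8 -5.1 -0.5] t 23.48
th 1.245 Tz0 0.070 Tz 0.083 e7 -0.057 F [ 1.5 -4.9 -1.5] t 23.77
th 1.205 Tz0 0.122 Tz 0.136 e7 -0.093 F [ 0.8 -4.8 -1.7] t 24.07
th 1.166 Tz0 0.319 Tz 0.235 e7 -0.195 F [ 1.4 -4.4 -1. ] t 24.36
```

Run:
```python
from turn import *
d=np.load("j.npz");j=d["j"];t0=float(d["t0"])
for i in range(6):
    j[6]-=.02;arm.move_j(list(j))
    ta=tz(4)-t0;arm.pause(.04);t=tz(4)-t0
    print("th %.3f Tz0 %.3f Tz %.3f e7 %.3f F %s t %.2f"%(theta(),ta,t,arm.read_effort()[6],ft(),arm.read_time()))
    if max(t,ta)>.45:break
np.savez("j.npz",j=j,t0=t0)
```

```text
th 1.147 Tz0 0.349 Tz 0.400 e7 -0.360 F [ 1.6 -5.2 -0.8] t 24.65
th 1.127 Tz0 0.477 Tz 0.442 e7 -0.407 F [ 1.  -5.5 -1.4] t 24.94
```

Run:
```python
from turn import *
import pickle
d=np.load("j.npz");j=d["j"];t0=float(d["t0"])
j[6]-=.025;arm.move_j(list(j))
ta=tz(4)-t0;arm.pause(.04);t=tz(4)-t0
print("th %.3f Tz0 %.3f Tz %.3f e7 %.3f F %s t %.2f"%(theta(),ta,t,arm.read_effort()[6],ft(),arm.read_time()))
np.savez("j.npz",j=j,t0=t0)
arm.move_gripper(.45)
p=np.array(arm.read_tool_pos());arm.line_to([p[0],p[1],.17],.2)
q=down(SY+np.pi/2)
arm.movep(st(-.0594,-.005,.15),q);arm.pause(.1)
C=cam("wrist");cv2.imwrite("pics/w5.png",snapshot("wrist"));pickle.dump(C,open("w5.pkl","wb"))
print(arm.read_time())
a=cv2.imread("pics/w3.png")[0:170,360:560];b=cv2.imread("pics/w5.png")
cv2.imwrite("pics/m5.png",np.hstack([cv2.resize(a,(260,220)),cv2.resize(b,(520,390))[:220]]) if 0 else cv2.resize(b,(560,420)))
```

```text
th 1.103 Tz0 0.479 Tz 0.528 e7 -0.469 F [ 1.  -5.8  0.3] t 25.23
27.075
```

View pics/w5.png

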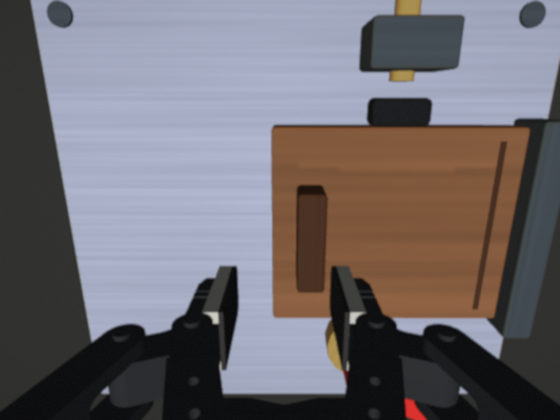

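The board now touches the pad (pad rows 98–125 around column 400), and its far end lies along the rail. I'll compare the pad position here with the earlier close view to cross-check the compression.

Run:
```python
from h import *
import pickle
for n in("w3","w5"):
    C=pickle.load(open(n+".pkl","rb"));g=cv2.cvtColor(cv2.imread(f"pics/{n}.png"),cv2.COLOR_BGR2GRAY).astype(float)
    for x in(-.010,.010):   # sample along station y at fixed station x, on plane z=.03
        ys=np.arange(.035,.112,.0001)
        px=proj(C,[st(x,y,.03) for y in ys]).astype(np.float32)
        v=cv2.remap(g.astype(np.float32),px[:,:1].copy(),px[:,1:].copy(),cv2.INTER_LINEAR).ravel()
        v=cv2.GaussianBlur(v[None],(0,0),4).ravel();d=np.gradient(v)
        i=[k for k in range(5,len(d)-5) if abs(d[k])==abs(d[k-5:k+6]).max() and abs(d[k])>.5]
        print(n,x,"cam",np.round(inst(C[2])*1e3,1),np.round(C[2][2],3),[(round(ys[k]*1e3,1),round(d[k],1)) for k in i])
```

```text
w3 -0.01 cam [-58.3  72.7] 0.176 [(np.float64(50.5), np.float32(-3.9)), (np.float64(52.6), np.float32(9.8)), (np.float64(55.7), np.float32(-10.7)), (np.float64(69.1), np.float32(10.6)), (np.float64(81.7), np.float32(-10.1)), (np.float64(83.5), np.float32(2.9)), (np.float64(103.7), np.float32(-7.4))]
w3 0.01 cam [-58.3  72.7] 0.176 [(np.float64(50.5), np.float32(-3.7)), (np.float64(52.5), np.float32(9.4)), (np.float64(55.7), np.float32(-10.0)), (np.float64(68.8), np.float32(10.9)), (np.float64(81.7), np.float32(-10.2)), (np.float64(83.4), np.float32(3.0)), (np.float64(103.7), np.float32(-7.3))]
w5 -0.01 cam [-58.4  71.8] 0.22 [(np.float64(56.3), np.float32(-4.1)), (np.float64(70.0), np.float32(8.8)), (np.float64(81.9), np.float32(-8.9)), (np.float64(83.6), np.float32(2.3)), (np.float64(106.1), np.float32(6.1))]
w5 0.01 cam [-58.4  71.8] 0.22 [(np.float64(56.2), np.float32(-4.0)), (np.float64(70.0), np.float32(8.7)), (np.float64(81.9), np.float32(-8.8)), (np.float64(83.6), np.float32(2.3)), (np.float64(106.1), np.float32(6.0))]
```

Pad displacement is about 1.05 mm, so about 7.5 N. That agrees with a contact angle of about 1.245 rad. It needs about 0.08 rad more.

Run:
```python
from turn import *
import pickle
t0=float(np.load("j.npz")["t0"])
k=[.6430,-.1101];q=down(1.103+SY+np.pi/2)
arm.movep([*k,.17],q)
arm.line_to([*k,.114],.12)
arm.move_gripper(0,60)
j=np.array(arm.read_joint_positions(),float);th0=theta();print(th0,tz()-t0,ft())
while theta()>1.103-.08+.003:
    j[6]-=.02;arm.move_j(list(j))
    ta=tz(4)-t0;arm.pause(.04);t=tz(4)-t0
    print("th %.3f Tz0 %.3f Tz %.3f F %s t %.2f"%(theta(),ta,t,ft(),arm.read_time()))
    if max(t,ta)>.68:break
arm.move_gripper(.45)
p=np.array(arm.read_tool_pos());arm.line_to([p[0],p[1],.17],.2)
arm.movep(st(-.0594,-.005,.15),down(SY+np.pi/2));arm.pause(.1)
C=cam("wrist");cv2.imwrite("pics/w6.png",snapshot("wrist"));pickle.dump(C,open("w6.pkl","wb"))
print(arm.read_time())
for n in("w3","w5","w6"):
    C=pickle.load(open(n+".pkl","rb"));g=cv2.cvtColor(cv2.imread(f"pics/{n}.png"),cv2.COLOR_BGR2GRAY).astype(float)
    for x in(-.010,0.01):
        ys=np.arange(.05,.09,.00005)
        px=proj(C,[st(x,y,.03) for y in ys]).astype(np.float32)
        v=cv2.remap(g.astype(np.float32),px[:,:1].copy(),px[:,1:].copy(),cv2.INTER_LINEAR).ravel()
        v=cv2.GaussianBlur(v[None],(0,0),10).ravel();d=np.gradient(v)
        a=(ys>.065)&(ys<.075);b=(ys>.079)&(ys<.083)
        print(n,x,ys[a][d[a].argmax()]*1e3,ys[b][d[b].argmin()]*1e3)
```

```text
1.1030229220708998 0.3446594999199204 [-2.6 -1.3  5.2]
th 1.084 Tz0 0.537 Tz 0.533 F [-1.2 -0.5  1.8] t 29.19
th 1.064 Tz0 0.658 Tz 0.650 F [-1.  -1.2  2. ] t 29.48
th 1.043 Tz0 0.737 Tz 0.698 F [-2.6 -2.   0.8] t 29.77
31.5917
w3 -0.01 69.10000000000055 81.65000000000092
w3 0.01 68.80000000000054 81.65000000000092
w5 -0.01 70.05000000000058 81.85000000000092
w5 0.01 70.00000000000058 81.85000000000092
w6 -0.01 70.4500000000006 81.85000000000092
w6 0.01 70.40000000000059 81.85000000000092
```

View pics/w6.png

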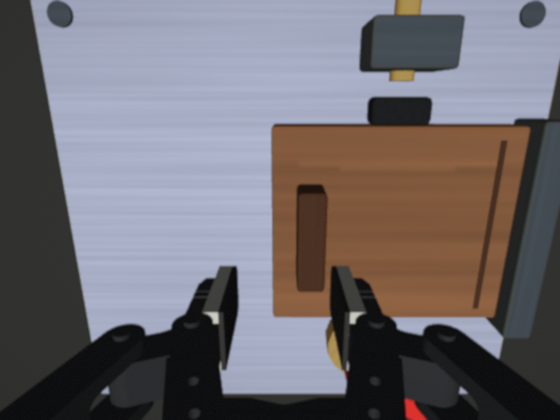

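Run:
```python
from h import *
import pickle
C=pickle.load(open("w6.pkl","rb"));g=cv2.imread("pics/w6.png")
H,S,V=cv2.split(cv2.cvtColor(g,cv2.COLOR_BGR2HSV))
m=(H<20)&(S>90)&(V>70);m[320:]=0
c=big(cv2.morphologyEx(m.astype(np.uint8),cv2.MORPH_CLOSE,np.ones((15,15))))
r=rect(C,c,.028);print(r,inst(np.array(r[0])/1e3)*1e3,r[2]-10.72)
```

```text
(array([628. , -28.6]), array([129.1, 109.1]), 10.235483169555664) [0.42022346 2.53510009] -0.4845168304443366
```

Run:
```python
from h import *
import pickle
C=pickle.load(open("w6.pkl","rb"));g=cv2.cvtColor(cv2.imread("pics/w6.png"),cv2.COLOR_BGR2GRAY).astype(np.float32)
ts=np.arange(-.006,.006,.00005)
def edge(name,z,base,along,sgn):
    pts=[]
    for s in along:
        f=(lambda t:st(base+t,s,z)) if name[0]=="x" else (lambda t:st(s,base+t,z))
        px=proj(C,[f(t) for t in ts]).astype(np.float32)
        v=cv2.GaussianBlur(cv2.remap(g,px[:,:1].copy(),px[:,1:].copy(),cv2.INTER_LINEAR).reshape(1,-1),(0,0),8).ravel()
        pts.append((base+ts[(np.gradient(v)*sgn)[12:-12].argmax()+12])*1e3)
    k=np.polyfit(along*1e3,pts,1);print(name,np.round(pts,1),"slope deg",round(np.degrees(k[0]),2))
a=np.linspace(-.035,.035,8)
edge("x board far",.028,.065,a,-1)
edge("x board near",.028,-.065,a,-1)
edge("x rail top near edge",.038,.065,a,1)
edge("y board +y",.028,.0575,np.linspace(-.055,-.022,6),1)
edge("x plate near",.010,-.185,np.linspace(-.02,.09,6),1)
```

```text
x board far [64.3 64.3 64.3 64.3 64.3 64.3 64.3 64.3] slope deg 0.04
x board near [-64.8 -64.9 -64.9 -64.8 -64.7 -64.9 -64.7 -64.8] slope deg 0.04
x rail top near edge [64.4 64.5 64.5 64.5 64.5 64.5 64.6 64.6] slope deg 0.14
y board +y [57.7 57.7 57.7 57.7 57.7 57.7] slope deg 0.0
x plate near [-184.1 -184.1 -184.1 -184.1 -184.1 -184. ] slope deg 0.02
```

The board is flush and square: its far edge and the rail face agree to 0.2 mm. Pad compression is about 1.8 mm, so about 12.6 N, and the gripper is clear. I'm handing in.

```bash
python3 -c "
from station import ticket
print(ticket.finish_job())"
```

```text
the job is handed in; nothing more can be done
None
```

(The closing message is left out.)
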